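Refit the knob on the measuring console and keep it pressed

TASK

The control knob has come off the measuring console: swing the red guard lever open to its stop, away from the bare D-shaft, then pick up the black knob, turn it so that its key flat matches the flat of the shaft, and push it fully home on the shaft, leaving the dial at its setting (do not turn the shaft). Keep pressing so that the sprung shaft is held down at the bottom of its short travel, and finish like that, with the gripper still gripping the knob and pressing. Leave the lever open and the other things on the table where they are.

Things in the scene. Friction and masses are not known exactly. Their poses are not given: they have to be found in the camera images.
- console: White measuring console, 200 (x) x 260 (y) x 70 mm, fixed to the table; origin under its centre, z up. In its frame the shaft's axis stands at (0, -30) mm, the lever's pivot post at (55, -30) mm, and a ring-shaped well (50 mm outside, 14 mm high) with a small amber bottle at (-35, 93) mm. A pale green dial with coloured ticks surrounds the shaft.
- lever (a joint): Angle of the red guard lever about its upright pivot, rad. 0 = closed (lies across the top of the shaft and blocks it), 1.5 = open at its stop; it grows as the lever swings clockwise seen from above, starts between 0 and 0.25. Friction keeps it where it is left: about 1 N at the handle moves it.
- lever_grip (a point): Centre of the top of the lever's upright round handle post (12 mm diameter, 30 mm tall, standing on the lever bar's end). The lever bar is 14 mm wide and 8 mm thick; its top is 30 mm below this point, its underside 4 mm above the shaft's top.
- lever_hinge (a point): Point on the lever's upright pivot axis at the height of the lever bar's top, 83 mm (horizontally) from lever_grip.
- knob: Loose black knob, about 40 g: round skirt 42 mm diameter, 16 mm high; on it an upright grip bar 40 mm long (knob x), 16 mm wide (y), 21 mm high; 37 mm in all. Origin: centre of its underside, z up, x towards the bar end with the orange pointer stripe, which is the key flat's side. It stands upright on the 3 mm thick lime-green mat, in any of three places; dish and jar have the others.
- knob_seat (a point): Centre of the floor of the knob's blind D-bore, which opens in its underside: 12 mm deep, radius 6.8 mm, flat 3.8 mm from the axis on the +x side. 12 mm above the underside; meets shaft_top when the knob is fully home. Axes as the knob's.
- knob_pointer (a point): Top of the pointer end of the knob's grip bar, 20 mm out from the axis along the knob's x, 37 mm above its underside.
- shaft_top (a point): Centre of the top of the upright brass D-shaft: radius 6 mm, flat 3 mm from the axis, standing 19 mm out of the dial disc, its top 2.5 mm tapered to 0.7 of its width. x points horizontally to the flat's side, z up. 92 mm above the table when not pressed. The fully pressed knob's underside is still 2 mm above the dial disc.
- dial_mark (a point): White index stripe on the grey dial disc (36 mm diameter, 3 mm thick, at the shaft's foot, turns with the shaft), 16 mm from the axis on the side of the shaft's flat. The dial turns stiffly (0.12 N m).
- plunger (a joint): How far the shaft is pressed down, m: 0 = up, 0.005 = bottom stop. Sprung: about 3 N to start, 8 N at the bottom.
- vial: Small amber bottle, 32 mm diameter, 70 mm high, standing in the console's well. Origin: centre of its underside. Leave alone.
- dish: Small blue ceramic dish, 56 mm diameter, 24 mm high, on the mat. Origin: centre of its underside. Leave alone.
- jar: Amber glass jar with a white cap, 48 mm diameter, 45 mm high, on the mat. Origin: centre of its underside. Leave alone.
There are look-alikes about, which are no part of the job. Of the things like the knob, leave any that is blue, purple or turquoise; of the rest the larger one is meant.

How it is judged:
By the outcome, as a careful person would: the job done as asked, in the order asked, and still so for the second after the job is handed in, while the arm keeps its last pose, push and grip.
It also fails if it takes over 58 s, if anything falls off the work surface, if the arm or the gripper's body presses on something with over 40 N, if the wrist force passes 120 N, or if a joint passes its speed limit or range.

ROBOT

A 6-joint arm with a two-finger parallel gripper is mounted at the origin on the work surface. World frame = base frame: x ahead of the robot, y to its left, z up, the work surface at z = 0. Lengths are in m, angles in degrees, forces in N, time in s.
With the tool pointing down it reaches from about 0.225 to 0.725 m from the base axis. Payload 3.1 kg.
Tool frame: the origin (TCP) lies between the finger pads; the fingertips stand ahead of it and the grasp point (between the pads) lies 3 mm ahead of it (tcp_to_tips is the z of the fingertips in the tool frame, in m); z points along the fingers, y is the direction in which the jaws open and shut (so a half turn about z gives the same grasp; the last joint's range is limited). The gripper opens to 85 mm and grips with 20 to 120 N. Pads are 22 mm wide; open, the fingers measure 114 mm over their backs; the gripper's body (76 mm by 85 mm) begins 54 mm behind the grasp point. The pads swing forward as they close: fully open they stand 13 mm farther back than shut.
Start: joints at [63.209, 2.75, 5.684, 92.934, 0, 82.678], TCP at [0.175, 0.495, 0.253] pointing down, gripper open.
Joint ranges: [-166.93, 166.93], [-56.73, 111.36], [-69.38, 81.34], [-121.58, 131.49], [-85.45, 84.26], [-180, 180]. Speed limits (degrees/s): [159.86, 159.86, 180, 180, 180, 180].

INTERFACE

Orientations are given as [roll, pitch, yaw] about the fixed x, y, z axes, in that order (R = Rz(yaw) Ry(pitch) Rx(roll)).
In Python, from bench import sense, camera, get_calibration, sign_off, tcp_to_tips gives the robot as it stands.
- The arm moves only by the tool arm_command, never from a script. Its argument "targets" is text: rows parted by semicolons, each of 6 numbers parted by spaces: the shift along the tool's x, y, z in mm, then the turn, a rotation vector about the tool's x, y, z in degrees. In form: x y z rx ry rz; .... A call has 1 to 5 rows; each row shifts and turns the commanded pose from where the row before left it, along the tool's axes as they then stand; what a row does not reach is not made up. A row lasts 1/10 s, in which the tool goes at most 50 mm and 8.59 degrees, less where a joint would pass 70% of its speed; a pose out of reach is approached as far as the arm can. A call is refused whole if a number of a shift passes 50 or a number of a turn 8.59, either way. A call with a gripper value outside its range is refused whole. "fingers" is the opening, from 0 (shut) to 1 (fully open), set as the call begins (left out, the last holds). The fingers move at their own pace and stop on an object; "force" is the grip in N (left out, the last holds). Time passes only in rows, so rows that do not move let the fingers close. It gives the time, the measured TCP pose, the force and the opening at its end, in the units of the state.
- sense(): the state, without advancing time (a new reading comes with each control period).
- camera(name): name is "scene" or "top" or "wrist"; returns the picture (480x640x3 uint8, blue, green, red); there is no depth.
- get_calibration(name): a dict with "camera_matrix" (3x3 intrinsics, pixels), "R" (3x3) and "t" (3): a world point X has camera coordinates R X + t; the wrist camera has in their place "T_tool_cam" (4x4, takes a point from camera to tool coordinates, whose origin is the TCP and whose axes are the flange's). Camera axes: x right, y down, z forward; pixel columns grow to the right and rows downward; lengths in m; the calibration is good to about 2 mm. A picture is of the moment at which its call begins: read the wrist's pose just before it. get_calibration takes no time and is no camera call.
- sign_off(): hands the job in, once; it reports no verdict.
The state is a dict: "time": time; "qpos": joint angles; "dq": joint speeds; "joint_torque": joint torques, N m; "position": TCP position; "ee_rot": TCP orientation; "contact_force": force on the tool from outside, world axes, zero at the start; "moment": the same for the moment, N m; "finger_gap": finger opening in m.
Only numpy, scipy, OpenCV 4.12 (cv2) and the standard library are available. Lean on these libraries where they do the work, as an engineer would, in place of code of your own. Each camera call takes 0.05 s, during which the arm holds its last target.

## Working session

There is one attempt and no reset: what is moved stays moved. The work goes in short steps, Python scripts to look and compute and a tool call to move; the robot and the scene stay as the last step left them, time stands still between calls to the robot, and variables do not carry over. Pictures are saved under pics/ and viewed, and the job is handed in when it is done.

Besides the shell and the picture viewer there is one more tool, called after "Request:" as name(argument=value, ...), one argument or row to a line, values as JSON. arm_command: Moves the arm, as the interface text tells. Its arguments: {"type":"object","properties":{"targets":{"type":"string"},"fingers":{"type":"number"},"force":{"type":"number"}},"required":["targets"]}

```bash
mkdir -p pics; ls; python3 - <<'E'
from bench import sense, camera, get_calibration, tcp_to_tips
import cv2
print(sense()); print(tcp_to_tips)
for n in ["scene","top","wrist"]:
    print(n,get_calibration(n))
    cv2.imwrite(f"pics/{n}0.png",camera(n))
E
```

```text
pics
{'time': 0.0, 'qpos': array([6.32097094e+01, 2.79701876e+00, 5.58903233e+00, 9.29329851e+01,
       8.77305261e-04, 8.26761588e+01]), 'dq': array([-0.01524602, -0.01478568,  0.07369264, -0.04828242, -0.11635683,
       -0.01683311]), 'joint_torque': array([-1.39872594e-03, -3.38787210e+01,  3.20013177e+01,  2.03995215e-02,
       -1.89466618e-04,  9.34445268e-07]), 'position': array([0.17472049, 0.49447056, 0.25205706]), 'ee_rot': array([-1.79860290e+02, -1.88407996e-02,  1.60533527e+02]), 'contact_force': array([ 0.35249421, -0.91150654,  0.22377631]), 'moment': array([ 0.04595993, -0.00566225,  0.05081218]), 'finger_gap': 0.08552435960723663}
0.022
scene {'camera_matrix': array([[597.94060639,   0.        , 320.83372358],
       [  0.        , 597.94060639, 238.67913027],
       [  0.        ,   0.        ,   1.        ]]), 'R': array([[ 0.70401318,  0.70992759, -0.01919018],
       [ 0.48019617, -0.49575616, -0.72362799],
       [-0.52323712,  0.50022859, -0.68992338]]), 't': array([-0.23549194, -0.19717082,  1.51404554])}
top {'camera_matrix': array([[466.76671081,   0.     
[... 198 characters left out ...]
9.97592253e-01,  2.91344971e-02, -6.29354990e-02],
       [ 6.29179363e-02, -1.52007089e-03, -9.98017546e-01]]), 't': array([-0.13351189,  0.47078429,  1.09713033])}
wrist {'camera_matrix': array([[424.34279745,   0.        , 325.06951367],
       [  0.        , 424.34279745, 236.40795377],
       [  0.        ,   0.        ,   1.        ]]), 'T_tool_cam': array([[ 5.24452658e-04, -9.65646383e-01, -2.59859168e-01,
         6.56844061e-02],
       [ 9.99999761e-01,  6.23689025e-04, -2.99433420e-04,
         1.26076196e-04],
       [ 4.51218110e-04, -2.59858948e-01,  9.65646479e-01,
        -1.20596291e-01],
       [ 0.00000000e+00,  0.00000000e+00,  0.00000000e+00,
         1.00000000e+00]])}
```

View pics/top0.png

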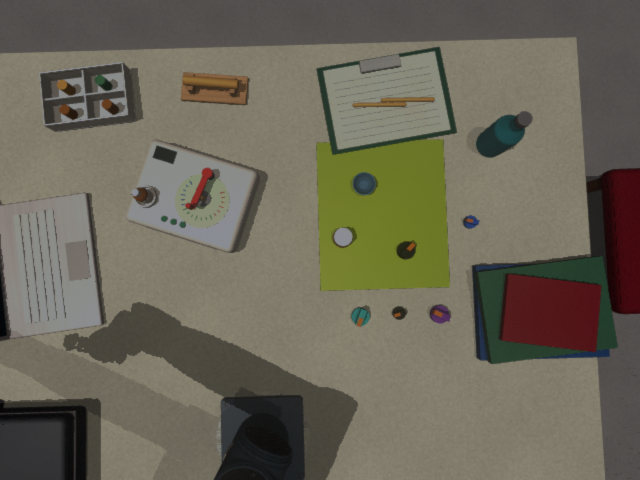

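View pics/scene0.png

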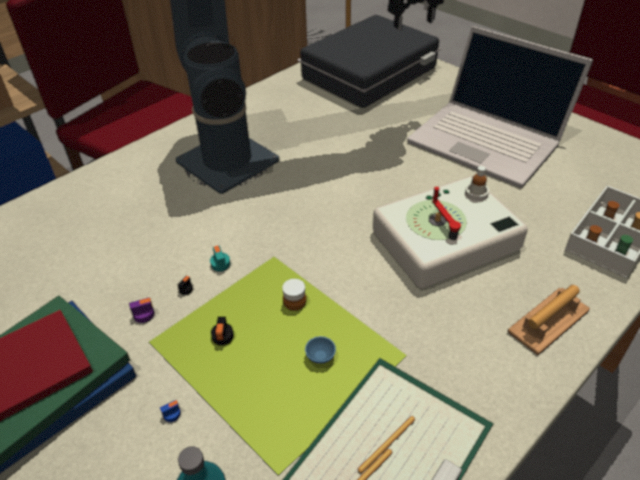

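View pics/wrist0.png

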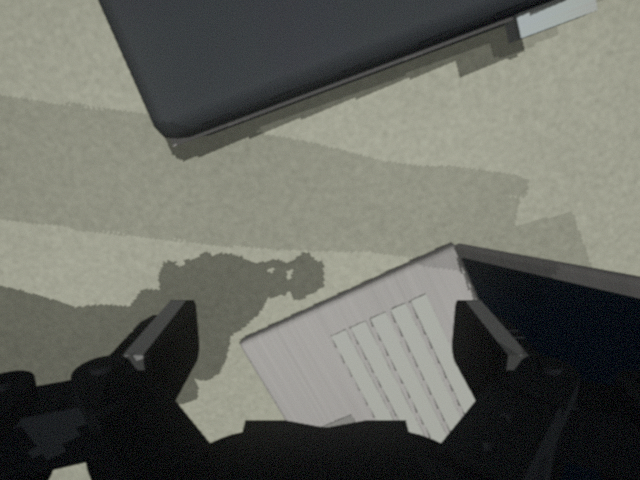

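```bash
python3 - <<'E'
import cv2,numpy as np
t=cv2.imread("pics/top0.png");s=cv2.imread("pics/scene0.png")
a=cv2.resize(t[135:260,120:270],None,fx=5,fy=5,interpolation=cv2.INTER_CUBIC)[:600]
b=cv2.resize(s[170:290,365:535],None,fx=4.5,fy=4.5,interpolation=cv2.INTER_CUBIC)
k=np.hstack([cv2.resize(t[230:330,340:460],None,fx=3,fy=3),cv2.resize(s[240:350,130:250],None,fx=3,fy=3)[:300]])
cv2.imwrite("pics/ca.png",a);cv2.imwrite("pics/cb.png",b);cv2.imwrite("pics/ck.png",k)
E
```

```text
(no output)
```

View pics/ca.png

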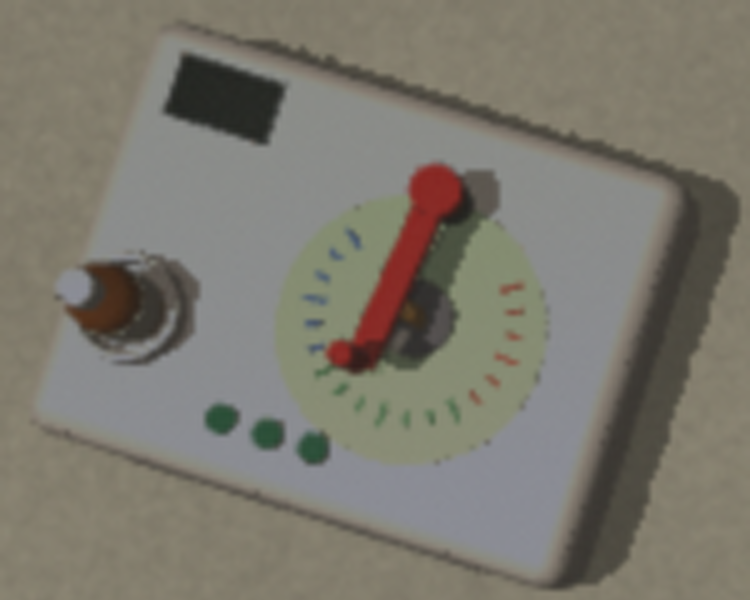

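View pics/cb.png

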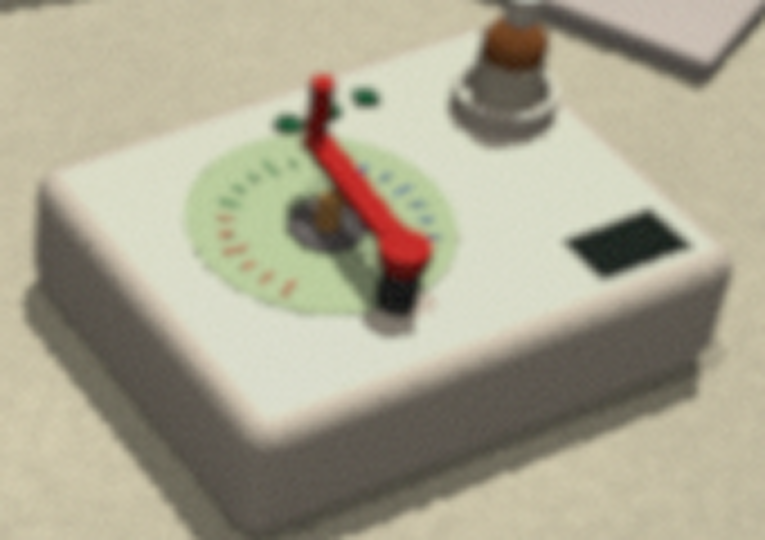

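View pics/ck.png

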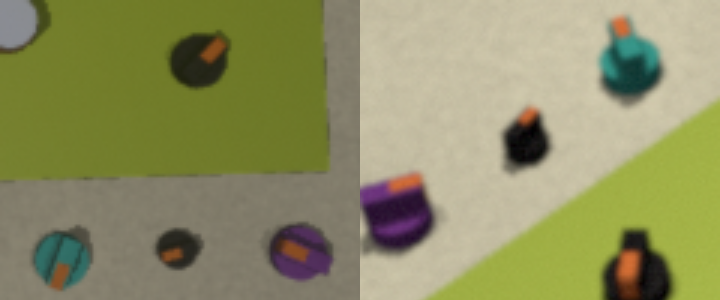

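```bash
cat > h.py <<'E'
import numpy as np, cv2
from bench import sense, camera, get_calibration, tcp_to_tips
from scipy.spatial.transform import Rotation as Ro
def Rt(s): return Ro.from_euler('xyz',s['ee_rot'],degrees=True).as_matrix()
def cam(n,s=None):
    c=get_calibration(n);K=c['camera_matrix']
    if n!='wrist': return K,c['R'],c['t']
    T=np.eye(4);T[:3,:3]=Rt(s);T[:3,3]=s['position'];C=T@c['T_tool_cam']
    R=C[:3,:3].T;return K,R,-R@C[:3,3]
def onplane(n,uv,z,s=None):
    K,R,t=cam(n,s);o=-R.T@t;d=R.T@np.linalg.solve(K,[uv[0],uv[1],1.]);return o+d*(z-o[2])/d[2]
def proj(n,X,s=None):
    K,R,t=cam(n,s);p=K@(R@np.asarray(X,float)+t);return p[:2]/p[2]
def tri(obs):
    A=[];b=[]
    for n,uv,s in obs:
        K,R,t=cam(n,s);o=-R.T@t;d=R.T@np.linalg.solve(K,[uv[0],uv[1],1.]);d/=np.linalg.norm(d)
        P=np.eye(3)-np.outer(d,d);A.append(P);b.append(P@o)
    return np.linalg.lstsq(np.vstack(A),np.hstack(b),rcond=None)[0]
def delta(s,pos):  # world displacement -> tool axes mm
    return Rt(s).T@(np.asarray(pos)-s['position'])*1000
E
python3 - <<'E'
from h import *
f=lambda x,y:(120+x/5-.4,135+y/5-.4)
g=lambda x,y:(365+x/4.5-.4,170+y/4.5-.4)
hub=onplane('top',f(436,188),.104);gr=onplane('top',f(341,353),.134)
print('hub',hub,'grip',gr,np.linalg.norm((hub-gr)[:2]))
print('tri grip',tri([('top',f(341,353),None),('scene',g(322,82),None)]),'tri hub',tri([('top',f(436,188),None),('scene',g(405,244),None)]))
print('shaft/dial foot',onplane('top',f(412,328),.07))
# knob
t=cv2.imread('pics/top0.png');
hsv=cv2.cvtColor(t[235:265,390:425],cv2.COLOR_BGR2HSV)
m=((hsv[...,0]>5)&(hsv[...,0]<20)&(hsv[...,1]>150)&(hsv[...,2]>90))
ys,xs=np.nonzero(m);print('orange',xs.mean()+390,ys.mean()+235,m.sum())
m2=((hsv[...,2]<70));ys,xs=np.nonzero(m2);print('dark',xs.mean()+390,ys.mean()+235,m2.sum())
E
```

```text
hub [0.61297954 0.09756558 0.104     ] grip [0.53655506 0.13198463 0.134     ] 0.08381749538670191
tri grip [0.5362513  0.13151498 0.13510315] tri hub [0.6118882  0.09636624 0.10777912]
shaft/dial foot [0.55609616 0.11748283 0.07      ]
orange 410.72222222222223 246.44444444444446 36
dark 405.04405286343615 250.45374449339207 227
```

Request:
arm_command(
  targets="-42 -20 0 0 0 0; -42 -20 0 0 0 0; -42 -20 0 0 0 0; -42 -20 0 0 0 0; -42 -20 0 0 0 0",
)

```text
time: 0.65
position: [0.3405, 0.3292, 0.253]
ee_rot: [-180.0, -0.0, 160.6]
contact_force: [-0.4, 0.0, -0.3]
finger_gap: 0.0854
```

Request:
arm_command(
  targets="-42 -20 0 0 0 0; -42 -20 0 0 0 0; -42 -20 0 0 0 0; -42 -20 0 0 0 0; -42 -20 0 0 0 0",
)

```text
time: 1.15
position: [0.5053, 0.1648, 0.2529]
ee_rot: [-180.0, -0.0, 160.5]
contact_force: [1.1, -0.5, 0.8]
finger_gap: 0.0855
```

Request:
arm_command(
  targets="-42 -21 0 0 0 0; 0 0 0 0 0 4.7; 0 0 0 0 0 0",
  fingers=0.6,
)

```text
time: 1.45
position: [0.5373, 0.1312, 0.2522]
ee_rot: [-179.9, -0.1, 155.7]
contact_force: [0.1, -0.1, -1.0]
finger_gap: 0.0514
```

```bash
python3 - <<'E'
from h import *
s=sense();cv2.imwrite('pics/w1.png',camera('wrist'));np.save('s1.npy',s)
print(s['time'],s['position'],s['ee_rot'],s['contact_force'],s['finger_gap'],s['qpos'])
for X in [(.613,.0976,.104),(.5364,.1318,.134),(.5605,.114,.092)]: print(proj('wrist',X,s))
E
```

```text
1.45 [0.53732326 0.13124863 0.25221261] [-1.79947931e+02 -1.11916931e-01  1.55673572e+02] [ 0.12920037 -0.13436429 -0.97388762] 0.051368008516114165 [6.77250114e+00 7.09806156e+00 1.01946726e+01 9.32193373e+01
 1.32217527e-02 3.10988644e+01]
[325.87814327 341.56661331]
[325.38372556 237.37371449]
[316.35526037 262.27991916]
```

View pics/w1.png

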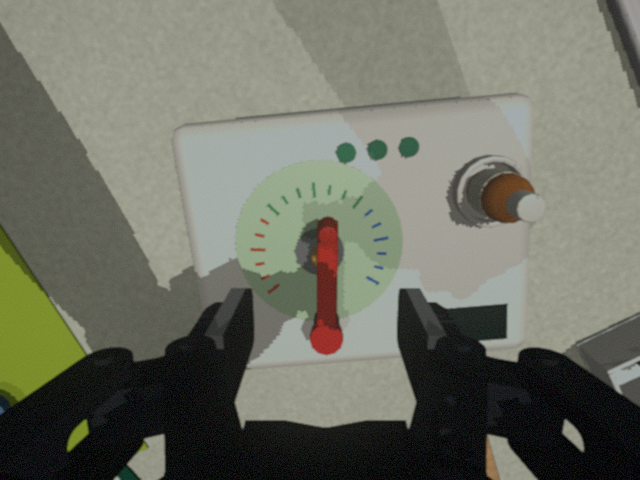

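Request:
arm_command(
  targets="0 0 45 0 0 0; 0 0 45 0 0 0; 0 0 30 0 0 0; 0 0 0 0 0 0",
)

```text
time: 1.9
position: [0.5318, 0.1332, 0.1273]
ee_rot: [-179.7, -0.6, 156.0]
contact_force: [-0.8, 0.1, -0.4]
finger_gap: 0.0514
```

Request:
arm_command(
  targets="0 0 0 0 0 0; 0 0 0 0 0 0; 0 0 0 0 0 0; 0 0 0 0 0 0; 0 0 0 0 0 0",
  fingers=0,
  force=20,
)

```text
time: 2.4
position: [0.5387, 0.1331, 0.1364]
ee_rot: [179.8, 0.2, 155.8]
contact_force: [-0.6, 0.4, 6.8]
finger_gap: 0.0106
```

```bash
python3 - <<'E'
from h import *
s=sense();cv2.imwrite('pics/w2.png',camera('wrist'))
print(s['time'],s['position'],s['ee_rot'],s['contact_force'],s['finger_gap'],s['qpos'])
E
```

```text
2.4 [0.53866945 0.13314618 0.13644779] [179.80745025   0.24119245 155.84659898] [-0.59223717  0.41187341  6.77821861] 0.01063574097332437 [ 6.93758470e+00  7.18254959e+00 -2.89379279e+00  7.96176809e+01
  4.03389767e-02  3.10906882e+01]
```

View pics/w2.png

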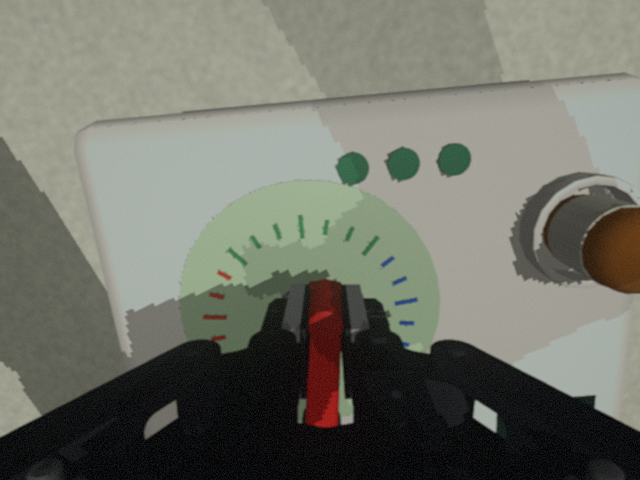

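```bash
python3 - <<'E'
from h import *
s=sense();
for z in (.134,.104): print(proj('wrist',(.5364,.1318,z),s))
print(proj('wrist',(.613,.0976,.104),s), s['contact_force'],s['position'],s['time'])
w=cv2.imread('pics/w2.png');cv2.imwrite('pics/w2c.png',cv2.resize(w[250:450,220:430],None,fx=3,fy=3))
E
```

```text
[318.04237976 330.31867068]
[319.0454268  293.35303922]
[319.97674593 470.64726307] [-0.56244445  1.19323503  6.49313403] [0.53866857 0.13313392 0.13644038] 2.45
```

View pics/w2c.png

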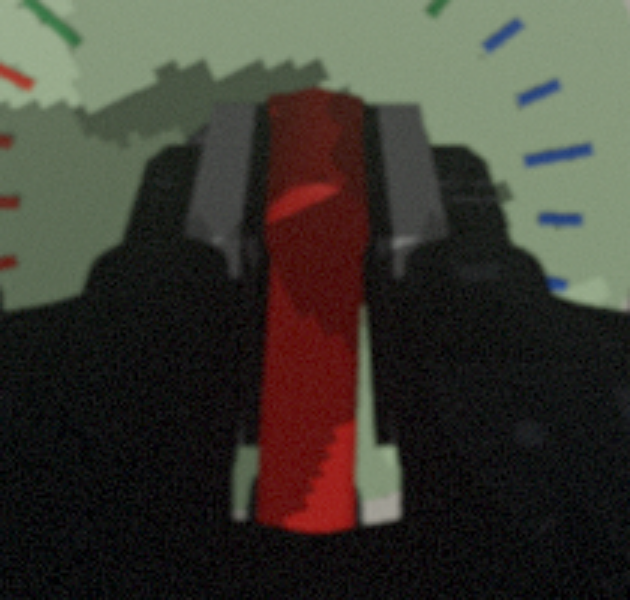

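Request:
arm_command(
  targets="0 0 -8 0 0 0; -0.4 5.8 0 0 0 4; -0.8 11.5 0 0 0 8; -0.8 11.5 0 0 0 8; 0 0 0 0 0 0",
)

```text
time: 2.95
position: [0.5534, 0.1553, 0.1387]
ee_rot: [-179.8, 0.0, 135.8]
contact_force: [4.5, -3.3, -10.1]
finger_gap: 0.011
```

Request:
arm_command(
  targets="-0.8 11.5 0 0 0 8; -0.8 11.5 0 0 0 8; -0.8 11.5 0 0 0 8; -0.8 11.5 0 0 0 8; 0 0 0 0 0 0",
)

```text
time: 3.45
position: [0.5921, 0.1774, 0.1387]
ee_rot: [-179.7, 0.1, 103.9]
contact_force: [1.3, -4.5, -10.3]
finger_gap: 0.0109
```

Request:
arm_command(
  targets="-0.8 11.5 0 0 0 8; -0.8 11.5 0 0 0 8; -0.4 5.8 0 0 0 4; 0 0 0 0 0 0",
)

```text
time: 3.85
position: [0.6197, 0.1792, 0.1387]
ee_rot: [-179.7, 0.2, 84.0]
contact_force: [-1.2, -4.4, -12.8]
finger_gap: 0.011
```

```bash
python3 - <<'E'
from h import *
s=sense();
print(s['time'],s['position'],s['ee_rot'],s['contact_force'],s['moment'],s['finger_gap'],s['qpos'])
cv2.imwrite('pics/t3.png',camera('top'))
d=s['position'][:2]-[.613,.0976];print(np.hypot(*d),np.degrees(np.arctan2(d[1],d[0])))
t=cv2.imread('pics/t3.png');cv2.imwrite('pics/t3c.png',cv2.resize(t[135:260,120:270],None,fx=4,fy=4))
E
```

```text
3.85 [0.61974743 0.17924668 0.13873172] [-1.79694944e+02  1.68008425e-01  8.40049940e+01] [ -1.24385005  -4.4474958  -12.84088513] [-0.8208966  -0.03560588  0.03085131] 0.011049419055380184 [ 1.02139218e+01  2.13417565e+01  1.42198281e+01  8.32178998e+01
 -7.61745038e-02  1.06209601e+02]
0.08192501333046398 85.27570762982828
```

View pics/t3c.png

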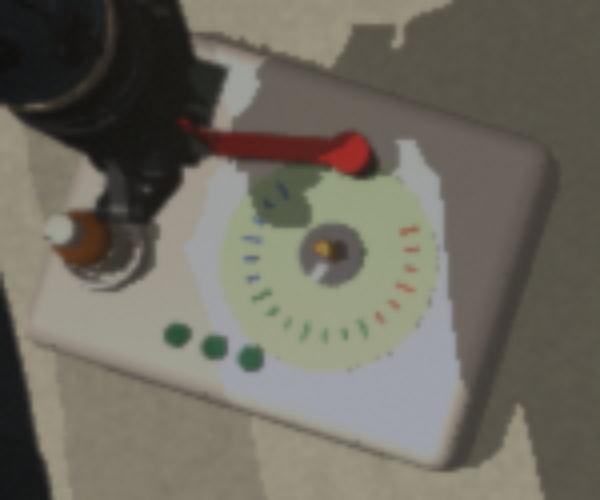

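Request:
arm_command(
  targets="-0.2 5.8 2 0 0 4; 0 0 0 0 0 0; -0.2 5.8 2 0 0 4; 0 0 0 0 0 0",
)

```text
time: 4.3
position: [0.6321, 0.1771, 0.1384]
ee_rot: [180.0, 0.2, 75.9]
contact_force: [-1.5, -5.7, -5.5]
finger_gap: 0.0109
```

Request:
arm_command(
  targets="0 3 1 0 0 2; 0 0 0 0 0 0",
)

```text
time: 4.5
position: [0.633, 0.1769, 0.1382]
ee_rot: [-179.8, 0.2, 74.0]
contact_force: [-7.4, -5.1, -0.5]
finger_gap: 0.011
```

Request:
arm_command(
  targets="0 3 0 0 0 2; 0 0 0 0 0 0",
)

```text
time: 4.7
position: [0.6333, 0.1769, 0.1381]
ee_rot: [-179.5, 0.2, 72.1]
contact_force: [-12.3, -4.5, 0.8]
finger_gap: 0.0106
```

```bash
python3 - <<'E'
from h import *
s=sense();
print(s['time'],s['position'],s['ee_rot'],s['contact_force'],s['moment'],s['finger_gap'],s['qpos'])
d=s['position'][:2]-[.613,.0976];print(np.hypot(*d),np.degrees(np.arctan2(d[1],d[0])))
E
```

```text
4.7 [0.63330464 0.17690323 0.13805507] [-179.48308462    0.1976807    72.10916003] [-12.27886523  -4.50590068   0.78929898] [-0.79893619  2.58939904  0.15181923] 0.010638984735143197 [9.73840411e+00 2.34997131e+01 1.69347322e+01 8.39846617e+01
 6.45842907e-02 1.17629826e+02]
0.08186135306731411 75.63862275690445
```

Request:
arm_command(
  targets="0 0 0 0 0 0; 0 0 0 0 0 0; 0 0 0 0 0 0; 0 0 0 0 0 0",
  fingers=0.5,
)

```text
time: 5.1
position: [0.6395, 0.1777, 0.1379]
ee_rot: [179.8, -0.1, 71.9]
contact_force: [-0.4, -1.1, 0.2]
finger_gap: 0.0427
```

Request:
arm_command(
  targets="0 0 -40 0 0 0; 0 0 -40 0 0 0; 0 0 -30 0 0 0; 0 0 0 0 0 0",
)

```text
time: 5.5
position: [0.6412, 0.1778, 0.2539]
ee_rot: [179.4, -0.4, 71.9]
contact_force: [0.1, -0.1, 0.3]
finger_gap: 0.0425
```

```bash
python3 - <<'E'
from h import *
s=sense();print(s['time'],s['position'],s['ee_rot'],s['contact_force'],s['finger_gap'],s['qpos'])
# goal: TCP over shaft (.5605,.114) z .235 same yaw
print(delta(s,[.5605,.114,.235]))
E
```

```text
5.5 [0.64123142 0.17777128 0.25388405] [179.37346099  -0.36297147  71.88049041] [ 0.09336183 -0.11410352  0.26693756] 0.042452551360814536 [9.71241515e+00 2.42191487e+01 3.10794461e+01 9.61367749e+01
 2.84495864e-02 1.17834089e+02]
[-85.8342471  -57.09222304  17.71741164]
```

Request:
arm_command(
  targets="-40 -27 8 0 0 0; -40 -27 8 0 0 0; -6 -3 0 0 0 0; 0 0 0 0 0 0; 0 0 0 0 0 0",
)

```text
time: 6.0
position: [0.5589, 0.1135, 0.2313]
ee_rot: [179.8, -0.1, 71.8]
contact_force: [0.6, -0.1, 0.0]
finger_gap: 0.0426
```

```bash
python3 - <<'E'
from h import *
s=sense();w=camera('wrist');cv2.imwrite('pics/w4.png',w);np.save('s4.npy',s,allow_pickle=True)
print(s['time'],s['position'],s['ee_rot'],s['contact_force'],s['finger_gap'])
print(proj('wrist',(.5605,.114,.092),s))
E
```

```text
6.0 [0.55890111 0.11354792 0.23134241] [ 1.79839900e+02 -1.04317389e-01  7.18400192e+01] [ 0.62264223 -0.05816048  0.04407791] 0.04264742276676414
[326.66390038 228.79944017]
```

View pics/w4.png

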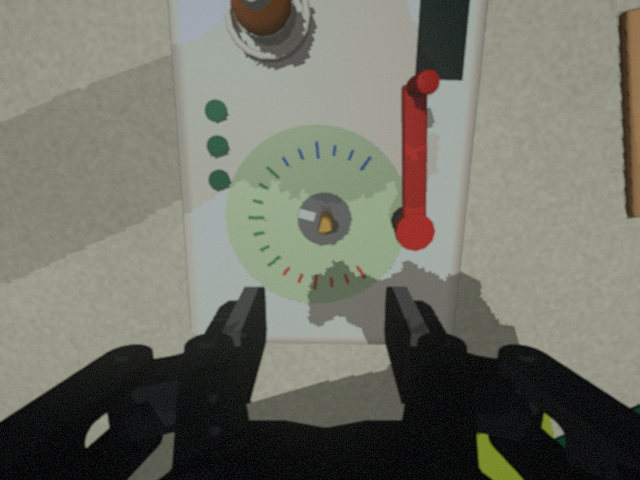

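```bash
python3 - <<'E'
from h import *
w=cv2.imread('pics/w4.png');cv2.imwrite('pics/w4c.png',cv2.resize(w[180:255,280:370],None,fx=8,fy=8,interpolation=cv2.INTER_CUBIC))
E
```

```text
(no output)
```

View pics/w4c.png

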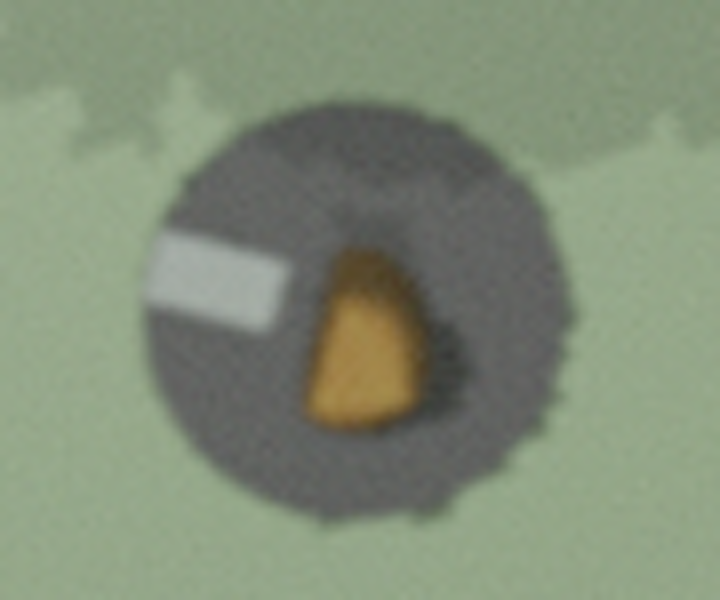

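```bash
cat >> h.py <<'E'
def dial(w,s,box=(280,370,170,265),out=None):
    x0,x1,y0,y1=box;c=w[y0:y1,x0:x1];hsv=cv2.cvtColor(c,cv2.COLOR_BGR2HSV);lab=cv2.cvtColor(c,cv2.COLOR_BGR2LAB)
    a=lab[...,1].astype(int)-128
    m=((a>-4)).astype(np.uint8)
    m=cv2.morphologyEx(m,cv2.MORPH_OPEN,np.ones((3,3),np.uint8))
    cs,_=cv2.findContours(m,cv2.RETR_EXTERNAL,cv2.CHAIN_APPROX_NONE)
    k=max(cs,key=cv2.contourArea);e=cv2.fitEllipse(cv2.convexHull(k))
    uv=np.array(e[0])+[x0,y0]
    ctr=onplane('wrist',uv,.073,s)
    fill=np.zeros(m.shape,np.uint8);cv2.drawContours(fill,[k],-1,1,-1)
    wm=((lab[...,0]>135)&(np.abs(lab[...,2].astype(int)-128)<12)&(fill>0)).astype(np.uint8)
    n,l,st,cen=cv2.connectedComponentsWithStats(wm);j=1+np.argmax(st[1:,4])
    P=np.array([onplane('wrist',(x+x0,y+y0),.073,s)[:2] for y,x in zip(*np.nonzero(l==j))])
    mk=P.mean(0);d=mk-ctr[:2]
    ax=np.linalg.svd(P-mk)[2][0];ax*=np.sign(ax@d)
    print('disc',uv,e[1],'ctr',ctr,'mark',mk,'r',np.hypot(*d),'ang',np.degrees(np.arctan2(d[1],d[0])),'stripe axis',np.degrees(np.arctan2(ax[1],ax[0])),len(P))
    return ctr,mk
E
python3 - <<'E'
from h import *
s=np.load('s4.npy',allow_pickle=True).item();w=cv2.imread('pics/w4.png')
dial(w,s)
print(delta(sense(),[.5605,.114,.235]))
E
```

```text
disc [324.0407753  218.46847534] (50.24848937988281, 51.13188171386719) ctr [0.55971872 0.1168446  0.073     ] mark [0.55459958 0.12283573] r 0.007880303182833356 ang 130.51231602955744 stripe axis 129.35883732685735 4
[ 0.55704454  1.02477807 -3.27067456]
```

```bash
python3 - <<'E'
from h import *
w=cv2.imread('pics/w4.png');lab=cv2.cvtColor(w,cv2.COLOR_BGR2LAB).astype(int)
for p in [(305,215),(309,216),(314,230),(300,180),(324,230)]: print(p,lab[p[1],p[0]]-[0,128,128])
E
sed -i "s/(lab\[...,0\]>135)/(lab[...,0]>lthr)/; s/out=None)/lthr=None)/; s/^    wm=/    lthr=lthr or 1.35*np.median(lab[...,0][fill>0])\n    wm=/" h.py
python3 - <<'E'
from h import *
s=np.load('s4.npy',allow_pickle=True).item();w=cv2.imread('pics/w4.png')
dial(w,s)
E
```

```text
(305, 215) [178  -4   3]
(309, 216) [176  -4   3]
(314, 230) [104  -2   2]
(300, 180) [157 -11  12]
(324, 230) [143   4  34]
disc [324.0407753  218.46847534] (50.24848937988281, 51.13188171386719) ctr [0.55971872 0.1168446  0.073     ] mark [0.55456343 0.12272768] r 0.007822246676423164 ang 131.22776608780035 stripe axis 133.0838954803568 3
```

Stripe's a* is at the mask threshold; loosen it.

```bash
sed -i "s/a>-4/a>-7/" h.py
python3 - <<'E'
from h import *
s=np.load('s4.npy',allow_pickle=True).item();w=cv2.imread('pics/w4.png')
dial(w,s)
E
```

```text
disc [324.02124023 218.46104431] (51.51179122924805, 52.53260040283203) ctr [0.55970782 0.11685357 0.073     ] mark [0.5492399 0.1231042] r 0.012192118958623046 ang 149.15758295082193 stripe axis 146.9262059409658 154
```

Request:
arm_command(
  targets="0.5 1 0 0 0 -8.5; 0 0 0 0 0 -8.5; 0 0 0 0 0 -8.5; 0 0 0 0 0 -8.5; 0 0 0 0 0 -8.5",
)

```text
time: 6.55
position: [0.5609, 0.1144, 0.2316]
ee_rot: [179.8, 0.1, 114.8]
contact_force: [-0.6, -0.2, -0.3]
finger_gap: 0.0429
```

Request:
arm_command(
  targets="0 0 0 0 0 -8.5; 0 0 0 0 0 -8.5; 0 0 0 0 0 -8.5; 0 0 0 0 0 -8.5; 0 0 0 0 0 0",
)

```text
time: 7.05
position: [0.5606, 0.1142, 0.2315]
ee_rot: [179.9, 0.1, 148.4]
contact_force: [0.6, -0.2, 0.8]
finger_gap: 0.0428
```

```bash
python3 - <<'E'
from h import *
s=sense();w=camera('wrist');cv2.imwrite('pics/w5.png',w);np.save('s5.npy',s,allow_pickle=True)
print(s['time'],s['position'],s['ee_rot'],s['finger_gap'])
dial(w,s)
s4=np.load('s4.npy',allow_pickle=True).item()
cv2.imwrite('pics/w5c.png',cv2.resize(w[180:255,280:370],None,fx=6,fy=6,interpolation=cv2.INTER_CUBIC))
E
```

```text
7.05 [0.56064021 0.11423546 0.23148514] [1.79881683e+02 1.33766207e-01 1.48381110e+02] 0.04279009114368845
disc [326.37331772 218.67932129] (51.54716491699219, 52.33430862426758) ctr [0.55909087 0.11663599 0.073     ] mark [0.54906948 0.12325297] r 0.01200885900918847 ang 146.56379243437758 stripe axis 144.99135531078974 165
```

View pics/w5c.png

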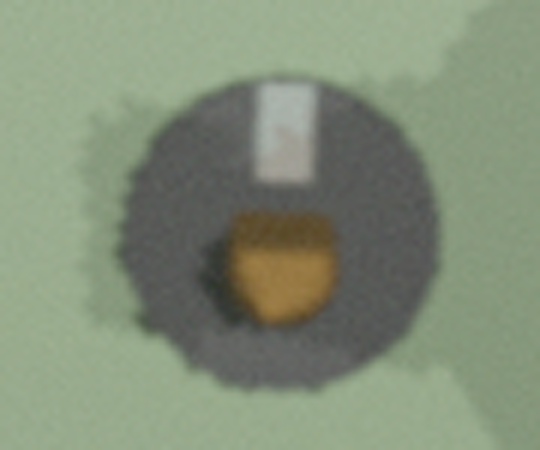

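```bash
python3 - <<'E'
from h import *
p4=np.array([.55971,.11685]);p5=np.array([.55909,.11664])
r=lambda a:np.array([[np.cos(a),np.sin(a)],[np.sin(a),-np.cos(a)]])
A=r(np.radians(71.84))-r(np.radians(148.38));b=np.linalg.solve(A,p4-p5);print('b tool mm',b*1e3,'p',p5-r(np.radians(148.38))@b)
k=onplane('top',(405,250.5),.025);o=onplane('top',(410.7,246.4),.040);print(k,o,np.degrees(np.arctan2(*(o-k)[1::-1])))
s=sense();print(delta(s,[k[0],k[1],.175]))
E
```

```text
b tool mm [0.52828379 0.01289494] p [0.5595331  0.11635205]
[ 0.42956903 -0.34781908  0.025     ] [ 0.43826254 -0.35869449  0.04      ] -51.3621035433855
[-131.99579425 -461.62953787   55.7805428 ]
```

Request:
arm_command(
  targets="-13.2 -46.2 0 0 0 0; -13.2 -46.2 0 0 0 0; -13.2 -46.2 0 0 0 0; -13.2 -46.2 0 0 0 0; -13.2 -46.2 0 0 0 0",
)

```text
time: 7.6
position: [0.494, -0.1196, 0.2312]
ee_rot: [180.0, 0.1, 148.2]
contact_force: [0.8, -0.2, 0.2]
finger_gap: 0.0426
```

Request:
arm_command(
  targets="-13.2 -46.2 0 0 0 0; -13.2 -46.2 0 0 0 0; -13.2 -46.2 0 0 0 0; -13.2 -46.2 0 0 0 0; -13.2 -46.2 0 0 0 0",
)

```text
time: 8.1
position: [0.4287, -0.3515, 0.2311]
ee_rot: [-180.0, 0.1, 148.2]
contact_force: [0.2, -0.9, 0.4]
finger_gap: 0.0427
```

Request:
arm_command(
  targets="0 0 20 0 0 6; 0 0 20 0 0 6; 0 0 15 0 0 6; 0 0 0 0 0 0; 0 0 0 0 0 0",
  fingers=0.6,
)

```text
time: 8.6
position: [0.429, -0.3494, 0.1757]
ee_rot: [180.0, 0.0, 130.4]
contact_force: [0.3, 0.1, 1.4]
finger_gap: 0.0515
```

```bash
python3 - <<'E'
from h import *
s=sense();w=camera('wrist');cv2.imwrite('pics/w6.png',w);np.save('s6.npy',s,allow_pickle=True)
print(s['time'],s['position'],s['ee_rot'],s['finger_gap'],s['qpos'])
E
```

```text
8.6 [ 0.42902808 -0.34936062  0.17574756] [1.79993809e+02 2.54676739e-02 1.30386892e+02] 0.051505357054519155 [-4.61035770e+01  6.70689627e+00  1.07103023e+00  8.43383350e+01
  4.62072485e-03  3.50953043e+00]
```

View pics/w6.png

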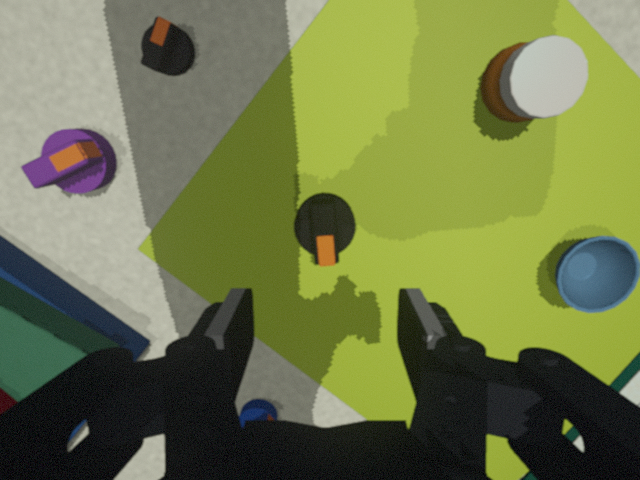

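```bash
python3 - <<'E'
from h import *
s=np.load('s6.npy',allow_pickle=True).item();w=cv2.imread('pics/w6.png')
x0,y0=270,180;c=w[180:285,270:380]
cv2.imwrite('pics/w6c.png',cv2.convertScaleAbs(cv2.resize(c,None,fx=6,fy=6,interpolation=cv2.INTER_CUBIC),alpha=2))
lab=cv2.cvtColor(c,cv2.COLOR_BGR2LAB).astype(int)
m=(lab[...,2]-128<16).astype(np.uint8);m=cv2.morphologyEx(m,cv2.MORPH_OPEN,np.ones((3,3),np.uint8))
cs,_=cv2.findContours(m,cv2.RETR_EXTERNAL,cv2.CHAIN_APPROX_NONE);k=max(cs,key=cv2.contourArea)
print(cv2.boundingRect(k),cv2.minEnclosingCircle(k))
# fit circle to upper arc + sides (v above bar end)
pts=k[:,0,:].astype(float)
P=np.array([onplane('wrist',p+[x0,y0],.019,s)[:2] for p in pts if p[1]<55])
A=np.c_[2*P,np.ones(len(P))];r=np.linalg.lstsq(A,(P**2).sum(1),rcond=None)[0];print('circle',r[:2],np.sqrt(r[2]+r[:2]@r[:2]))
hsv=cv2.cvtColor(c,cv2.COLOR_BGR2HSV).astype(int)
o=(hsv[...,0]<16)&(hsv[...,1]>140)&(hsv[...,2]>90)
ys,xs=np.nonzero(o);Q=np.array([onplane('wrist',(x+x0,y+y0),.040,s)[:2] for x,y in zip(xs,ys)])
q=Q.mean(0);ax=np.linalg.svd(Q-q)[2][0];d=q-r[:2];ax*=np.sign(ax@d)
print('orange',xs.mean()+x0,ys.mean()+y0,len(xs),q,'ang',np.degrees(np.arctan2(d[1],d[0])),np.degrees(np.arctan2(ax[1],ax[0])),np.hypot(*d))
print(delta(sense(),[r[0],r[1],.0]))
E
```

```text
(25, 15, 59, 60) ((53.78737258911133, 44.921390533447266), 30.681655883789062)
circle [ 0.4266278  -0.34755491] 0.017373311814581075
orange 325.4281150159744 250.4185303514377 313 [ 0.43736673 -0.35875241] ang -46.19755916111705 -43.26234319541406 0.015514784501637256
[  3.60931348  -0.74712327 176.48881488]
```

View pics/w6c.png

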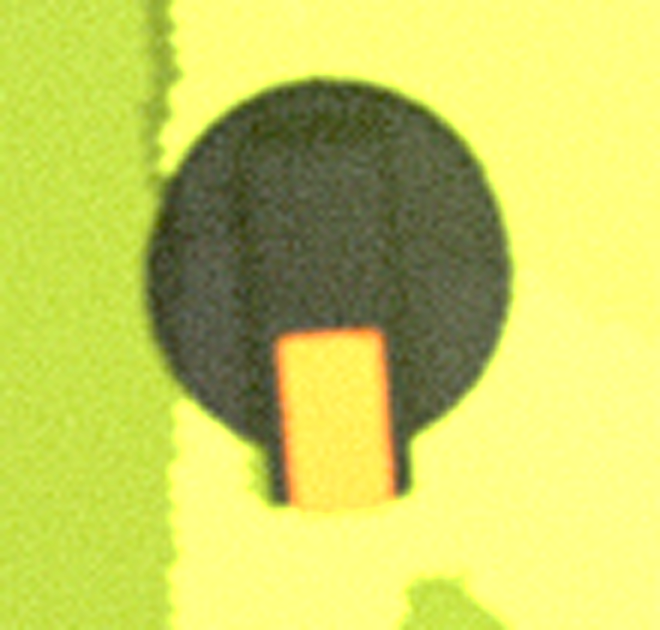

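```bash
python3 - <<'E'
from h import *
s=np.load('s6.npy',allow_pickle=True).item()
u=np.array([np.cos(np.radians(-45)),np.sin(np.radians(-45))])
f=lambda x,y:(270+x/6-.4,180+y/6-.4)
e=onplane('wrist',f(342,507),.040,s)[:2];i=onplane('wrist',f(331,331),.040,s)[:2]
print('end',e,'inner',i,np.linalg.norm(e-i),'centre',e-.02*u)
top=onplane('wrist',f(329,78),.003,s)[:2];print('from near base edge',top+.021*u)
L=onplane('wrist',f(147,268),.011,s)[:2];R=onplane('wrist',f(511,268),.011,s)[:2];print('sides',(L+R)/2,np.linalg.norm(L-R))
for c in (e-.02*u,): print(delta(sense(),[c[0],c[1],0]))
E
```

```text
end [ 0.44381598 -0.36517512] inner [ 0.43039912 -0.35121507] 0.019362208859581422 centre [ 0.42967385 -0.35103299]
from near base edge [ 0.43172894 -0.35056867]
sides [ 0.43033837 -0.3515204 ] 0.04192416888668695
[ -1.01356269  -0.68111947 176.49729603]
```

Request:
arm_command(
  targets="-2.4 -0.2 30 0 0 -4.6; 0 0 40 0 0 0; 0 0 30 0 0 0; 0 0 15 0 0 0; 0 0 8 0 0 0",
)

```text
time: 9.15
position: [0.43, -0.3509, 0.0518]
ee_rot: [-180.0, -0.0, 135.0]
contact_force: [-0.0, -0.3, -0.5]
finger_gap: 0.0513
```

Request:
arm_command(
  targets="0 0 4 0 0 0; 0 0 3 0 0 0; 0 0 0 0 0 0; 0 0 0 0 0 0",
)

```text
time: 9.55
position: [0.4306, -0.3519, 0.0467]
ee_rot: [-180.0, 0.1, 134.9]
contact_force: [-0.1, 0.2, 0.2]
finger_gap: 0.0509
```

```bash
python3 - <<'E'
from h import *
s=sense();w=camera('wrist');cv2.imwrite('pics/w7.png',w)
print(s['time'],s['position'],s['ee_rot'],s['finger_gap'],s['contact_force'])
E
```

```text
9.55 [ 0.43064548 -0.35186873  0.04665851] [-1.79998483e+02  1.37766307e-01  1.34934000e+02] 0.05092294594813037 [-0.05629436  0.19142587  0.2118528 ]
```

View pics/w7.png

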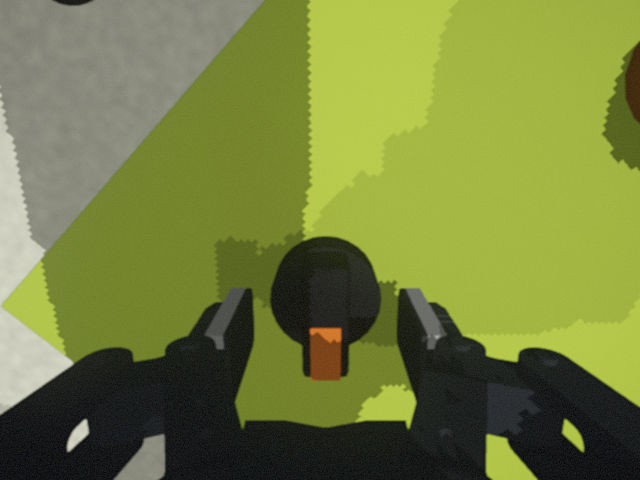

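Request:
arm_command(
  targets="0 0 0 0 0 0; 0 0 0 0 0 0; 0 0 0 0 0 0; 0 0 0 0 0 0; 0 0 0 0 0 0",
  fingers=0,
  force=80,
)

```text
time: 10.1
position: [0.4303, -0.3515, 0.0459]
ee_rot: [-180.0, 0.1, 134.9]
contact_force: [-0.4, -0.0, 2.6]
finger_gap: 0.0138
```

```bash
python3 - <<'E'
from h import *
s=sense();w=camera('wrist');cv2.imwrite('pics/w8.png',w)
print(s['time'],s['position'],s['ee_rot'],s['finger_gap'],s['contact_force'],s['moment'])
cv2.imwrite('pics/w8c.png',cv2.convertScaleAbs(cv2.resize(w[220:420,220:430],None,fx=3,fy=3),alpha=2))
E
```

```text
10.1 [ 0.43029216 -0.35150264  0.04591831] [-1.79998632e+02  7.23450249e-02  1.34933063e+02] 0.013809304595007415 [-0.40347196 -0.02315269  2.61553305] [-0.01561156  0.06909159  0.02818419]
```

View pics/w8c.png

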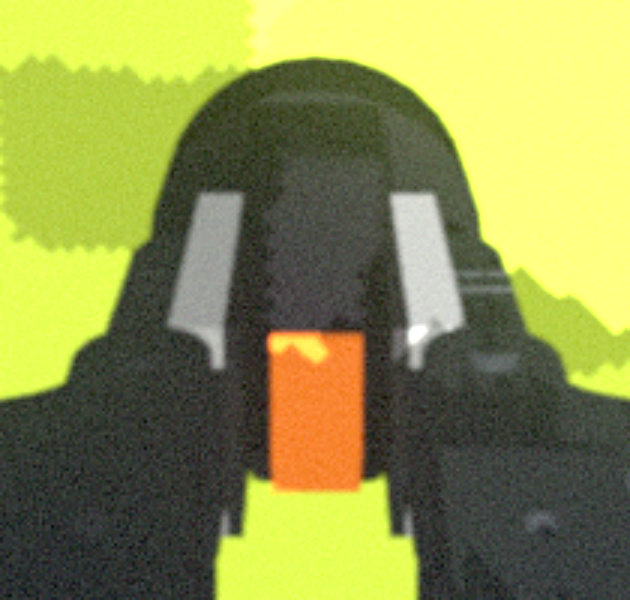

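```bash
python3 - <<'E'
from h import *
s=sense()
for p in [(316,490),(316,332)]:
    X=onplane('wrist',(220+p[0]/3-.3,220+p[1]/3-.3),.040,s);print(delta(s,X))
E
```

```text
[-2.00485498e+01  1.73267965e-02  5.92821025e+00]
[-0.29044418  0.00735715  5.9047071 ]
```

Request:
arm_command(
  targets="0 0 -20 0 0 0; 0 0 -40 0 0 0; 0 0 -40 0 0 0; 0 0 -40 0 0 0; 0 0 -30 0 0 0",
)

```text
time: 10.65
position: [0.4301, -0.3513, 0.2176]
ee_rot: [-180.0, 0.1, 134.9]
contact_force: [0.4, -0.3, -0.4]
finger_gap: 0.0138
```

```bash
python3 - <<'E'
from h import *
s=sense();cv2.imwrite('pics/w9.png',camera('wrist'))
print(s['time'],s['position'],s['ee_rot'],s['finger_gap'],s['contact_force'])
E
```

```text
10.65 [ 0.43010581 -0.35132911  0.21764806] [-1.79996588e+02  1.02202896e-01  1.34931909e+02] 0.013835734700392316 [ 0.37623296 -0.33622207 -0.42053743]
```

View pics/w9.png

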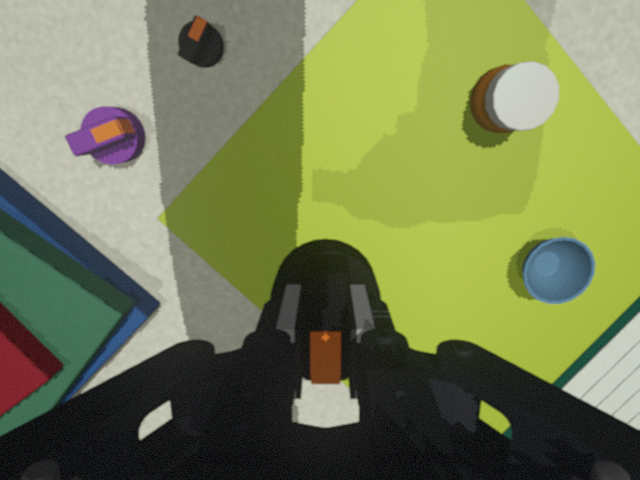

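Request:
arm_command(
  targets="23.9 42.2 0 0 0 0; 23.9 42.2 0 0 0 0; 23.9 42.2 0 0 0 0; 23.9 42.2 0 0 0 0; 23.9 42.2 0 0 0 0",
)

```text
time: 11.2
position: [0.4947, -0.1156, 0.2144]
ee_rot: [-180.0, -0.1, 134.9]
contact_force: [1.3, -0.2, -0.1]
finger_gap: 0.0136
```

Request:
arm_command(
  targets="23.9 42.2 0 0 0 0; 23.9 42.2 0 0 0 0; 23.9 42.2 0 0 0 0; 23.9 42.2 0 0 0 0; 23.9 42.2 0 0 0 0",
)

```text
time: 11.7
position: [0.5597, 0.1181, 0.2144]
ee_rot: [-179.9, -0.0, 134.9]
contact_force: [0.9, -0.7, 0.0]
finger_gap: 0.0137
```

Request:
arm_command(
  targets="0 0 0 0 0 -8.4; 0 0 0 0 0 -8.4; 0 0 0 0 0 -8.4; 0 0 0 0 0 -8.4; 0 0 0 0 0 -8.4",
)

```text
time: 12.2
position: [0.5594, 0.1162, 0.2141]
ee_rot: [-180.0, -0.1, 177.3]
contact_force: [0.3, -0.6, -0.3]
finger_gap: 0.0134
```

Request:
arm_command(
  targets="0 0 0 0 0 -8.4; 0 0 0 0 0 -8.4; 0 0 0 0 0 -8.4; 0 0 0 0 0 -8.4; 0 0 0 0 0 -8.4",
)

```text
time: 12.7
position: [0.5594, 0.116, 0.2141]
ee_rot: [179.9, -0.1, -140.7]
contact_force: [0.6, -0.2, -0.8]
finger_gap: 0.014
```

Request:
arm_command(
  targets="0 0 0 0 0 -8.4; 0 0 0 0 0 -8.4; 0 0 0 0 0 -8.4; 0 0 0 0 0 -8.4; 0 0 0 0 0 -8.4",
)

```text
time: 13.2
position: [0.5594, 0.116, 0.2142]
ee_rot: [179.9, -0.0, -98.7]
contact_force: [-0.1, -0.5, -0.2]
finger_gap: 0.0137
```

Request:
arm_command(
  targets="0 0 0 0 0 -8.4; 0 0 0 0 0 -8.4; 0 0 0 0 0 -8.4; 0 0 0 0 0 -8.4; 0 0 0 0 0 -8.4",
)

```text
time: 13.7
position: [0.5594, 0.116, 0.2141]
ee_rot: [179.9, 0.0, -56.7]
contact_force: [0.3, -0.5, 0.3]
finger_gap: 0.014
```

Request:
arm_command(
  targets="0 0 0 0 0 -8.4; 0 0 0 0 0 -8.4; 0 0 0 0 0 -7.8; 0 0 0 0 0 0; 0 0 0 0 0 0",
)

```text
time: 14.2
position: [0.5596, 0.1161, 0.2146]
ee_rot: [180.0, 0.1, -32.6]
contact_force: [0.2, 0.7, -0.6]
finger_gap: 0.014
```

```bash
python3 - <<'E'
from h import *
s=sense();cv2.imwrite('pics/w10.png',camera('wrist'))
print(s['time'],s['position'],s['ee_rot'],s['finger_gap'],s['contact_force'],s['qpos'])
print(delta(s,[.56,.116,.15]))
E
```

```text
14.2 [0.5595609  0.11608322 0.21457977] [ 1.79955682e+02  5.67130118e-02 -3.26303864e+01] 0.014005782418105711 [ 0.18049663  0.70745888 -0.57065844] [ 4.99747375e+00  9.46573403e+00  8.54121041e+00  8.91474503e+01
 -4.74662113e-04 -1.42372162e+02]
[ 0.47859273 -0.21663322 64.57917971]
```

View pics/w10.png

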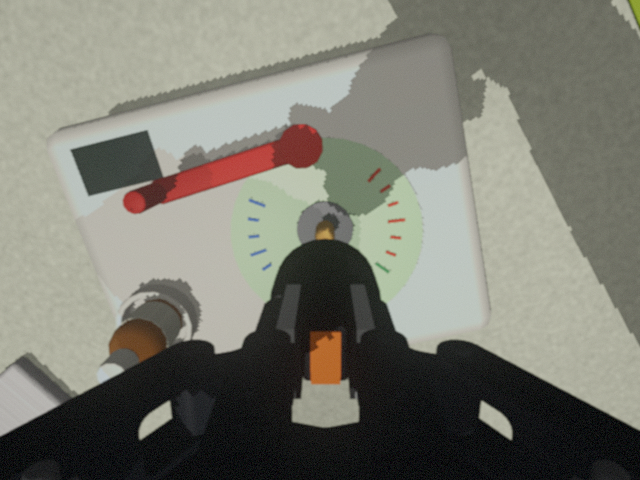

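Request:
arm_command(
  targets="0.5 -0.2 30 0 0 0; 0 0 25 0 0 0; 0 0 12 0 0 0; 0 0 5 0 0 0; 0 0 0 0 0 0",
)

```text
time: 14.75
position: [0.5601, 0.116, 0.1429]
ee_rot: [180.0, 0.0, -32.5]
contact_force: [-0.3, 0.2, -1.3]
finger_gap: 0.014
```

```bash
python3 - <<'E'
from h import *
s=sense();cv2.imwrite('pics/s11.png',camera('scene')[170:290,365:535])
print(s['time'],s['position'],s['ee_rot'],s['finger_gap'],s['contact_force'],s['moment'])
cv2.imwrite('pics/s11.png',cv2.resize(cv2.imread('pics/s11.png'),None,fx=4.5,fy=4.5,interpolation=cv2.INTER_CUBIC))
print(delta(s,[.56,.116,.123]))
E
```

```text
14.75 [0.56012001 0.11599022 0.14290478] [ 1.79965057e+02  4.63984460e-02 -3.24984776e+01] 0.014005282213444216 [-0.31463954  0.20774897 -1.3112914 ] [0.02950186 0.04939689 0.0086657 ]
[-0.09035462  0.04409032 19.9048901 ]
```

View pics/s11.png

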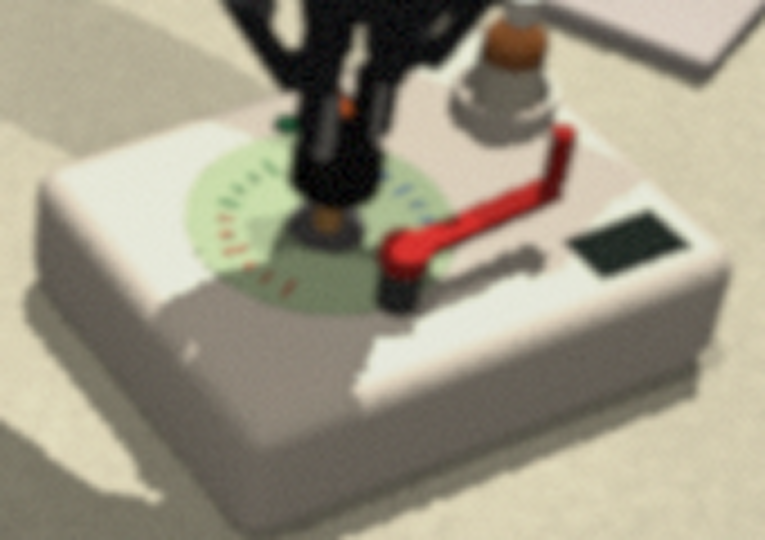

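```bash
python3 - <<'E'
from h import *
g=lambda p:(np.array(p)-[365,170]+.4)*4.5
for q in [(.5595,.1164,.073),(.5595,.1164,.092),(.56,.116,.1),(.56,.116,.116)]: print(q,g(proj('scene',q)))
E
```

```text
(0.5595, 0.1164, 0.073) [327.64084438 225.41174187]
(0.5595, 0.1164, 0.092) [332.48894418 194.0686116 ]
(0.56, 0.116, 0.1) [334.91574846 181.59358708]
(0.56, 0.116, 0.116) [339.12328627 154.42130461]
```

Request:
arm_command(
  targets="0 0 3 0 0 0; 0 0 3 0 0 0; 0 0 2 0 0 0; 0 0 0 0 0 0",
)

```text
time: 15.2
position: [0.5603, 0.116, 0.1352]
ee_rot: [180.0, 0.0, -32.5]
contact_force: [-0.3, -0.3, 0.3]
finger_gap: 0.014
```

Request:
arm_command(
  targets="0 0 1.5 0 0 0; 0 0 1.5 0 0 0; 0 0 0 0 0 0",
)

```text
time: 15.5
position: [0.5602, 0.116, 0.132]
ee_rot: [180.0, 0.0, -32.5]
contact_force: [0.1, -0.1, -1.0]
finger_gap: 0.0139
```

Request:
arm_command(
  targets="0 0 1.5 0 0 0; 0 0 1.5 0 0 0; 0 0 0 0 0 0",
)

```text
time: 15.8
position: [0.5602, 0.116, 0.1289]
ee_rot: [180.0, 0.0, -32.5]
contact_force: [-0.0, 0.2, -0.6]
finger_gap: 0.0136
```

Request:
arm_command(
  targets="0 0 1.5 0 0 0; 0 0 1.5 0 0 0; 0 0 0 0 0 0",
)

```text
time: 16.1
position: [0.5603, 0.116, 0.126]
ee_rot: [180.0, 0.0, -32.5]
contact_force: [-0.0, 0.3, -0.2]
finger_gap: 0.0142
```

Request:
arm_command(
  targets="0 0 1.5 0 0 0; 0 0 1.5 0 0 0; 0 0 0 0 0 0",
)

```text
time: 16.4
position: [0.5603, 0.1161, 0.123]
ee_rot: [180.0, 0.0, -32.5]
contact_force: [-1.0, 0.8, -1.7]
finger_gap: 0.0138
```

Request:
arm_command(
  targets="0 0 1 0 0 0; 0 0 1 0 0 0; 0 0 0 0 0 0",
)

```text
time: 16.7
position: [0.5603, 0.116, 0.1218]
ee_rot: [-180.0, -0.0, -32.5]
contact_force: [-2.9, 0.8, 2.9]
finger_gap: 0.0141
```

Request:
arm_command(
  targets="0 0 1 0 0 0; 0 0 1 0 0 0; 0 0 0 0 0 0",
)

```text
time: 17.0
position: [0.5604, 0.116, 0.1198]
ee_rot: [-180.0, -0.0, -32.5]
contact_force: [-3.5, 1.3, 7.0]
finger_gap: 0.0138
```

Request:
arm_command(
  targets="0 0 1 0 0 0; 0 0 1 0 0 0; 0 0 0 0 0 0",
)

```text
time: 17.3
position: [0.5604, 0.116, 0.1181]
ee_rot: [-180.0, -0.0, -32.5]
contact_force: [-4.0, 0.1, 6.7]
finger_gap: 0.0138
```

Request:
arm_command(
  targets="-0.3 0.2 1 0 0 0; -0.1 0.1 1 0 0 0; 0 0 0 0 0 0",
)

```text
time: 17.6
position: [0.5604, 0.1161, 0.1176]
ee_rot: [-179.9, -0.1, -32.5]
contact_force: [-5.1, 0.0, 10.2]
finger_gap: 0.0139
```

Request:
arm_command(
  targets="0 0 1 0 0 0; 0 0 1 0 0 0; 0 0 0 0 0 0",
)

```text
time: 17.9
position: [0.5605, 0.1161, 0.1175]
ee_rot: [-179.9, -0.2, -32.5]
contact_force: [-7.5, 0.2, 17.1]
finger_gap: 0.014
```

Request:
arm_command(
  targets="-0.6 0.4 0 0 0 0; -0.6 0.4 0 0 0 0; 0 0 0.5 0 0 0; 0 0 0 0 0 0; 0 0 0 0 0 0",
)

```text
time: 18.4
position: [0.5603, 0.1161, 0.1175]
ee_rot: [-179.8, -0.3, -32.5]
contact_force: [-6.7, 1.2, 16.8]
finger_gap: 0.014
```

```bash
python3 - <<'E'
from h import *
s=sense();w=camera('wrist');sc=camera('scene');t=camera('top')
print(s['time'],s['position'],s['ee_rot'],s['finger_gap'],s['contact_force'],s['moment'])
s2=sense();print(s2['position'],s2['contact_force'])
a=cv2.resize(sc[170:290,365:535],None,fx=4.5,fy=4.5,interpolation=cv2.INTER_CUBIC)
cv2.imwrite('pics/s12.png',a);cv2.imwrite('pics/w12.png',w);cv2.imwrite('pics/t12.png',t)
c=cv2.convertScaleAbs(cv2.resize(w[220:420,220:430],None,fx=3,fy=3),alpha=1.6);cv2.imwrite('pics/w12c.png',c)
E
```

```text
18.4 [0.56030581 0.11608209 0.11749737] [-179.79202701   -0.28796546  -32.46753546] 0.01401088268852089 [-6.67307132  1.23594336 16.7590827 ] [2.36628017e-02 1.23941142e+00 6.09760300e-04]
[0.56029623 0.11608161 0.11748624] [-6.46091364  0.41450452 17.38345701]
```

View pics/s12.png

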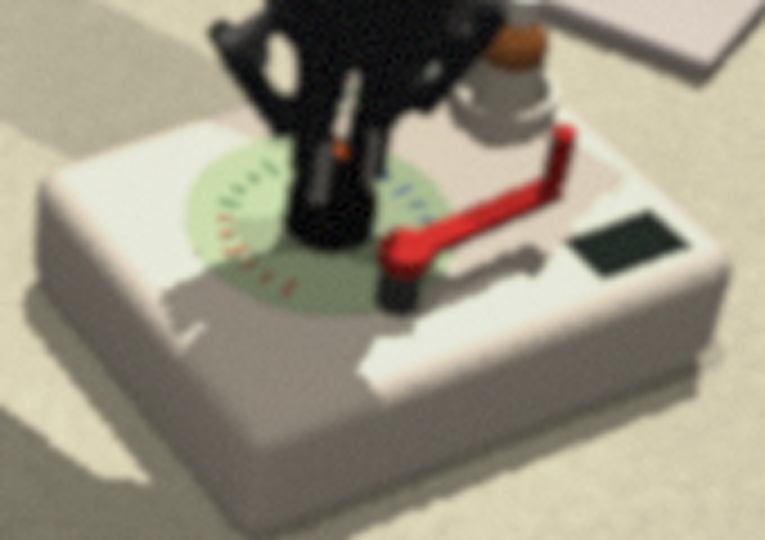

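View pics/w12.png

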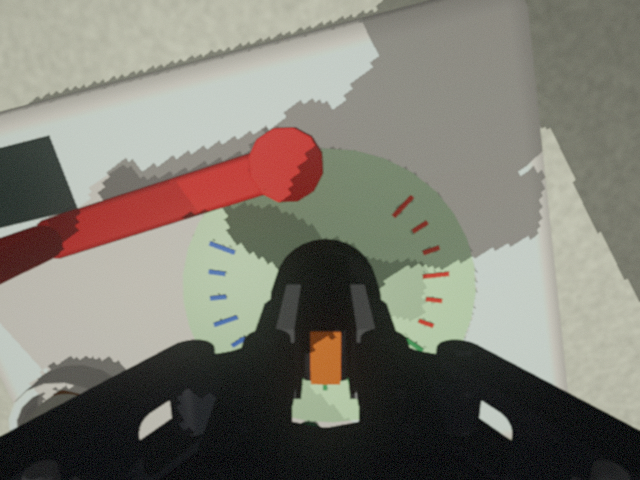

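View pics/t12.png

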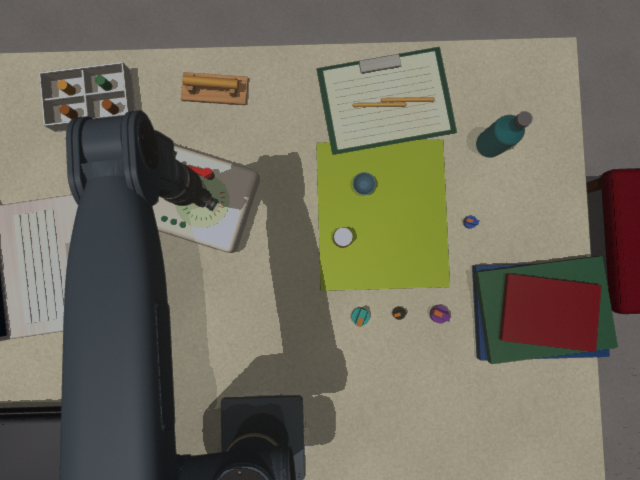

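```bash
python3 - <<'E'
from h import *
s=sense()
sc=lambda x,y:(365+x/4.5-.4,170+y/4.5-.4)
h=onplane('scene',sc(408,246),.104);g=onplane('scene',sc(565,132),.134);d=g-h
print(h,g,np.hypot(*d[:2]),np.degrees(np.arctan2(d[1],d[0])))
s4=np.load('s4.npy',allow_pickle=True).item()
h=onplane('wrist',(415,231),.104,s4);g=onplane('wrist',(428,81),.134,s4);d=g-h
a=np.degrees(np.arctan2(d[1],d[0]));print(np.hypot(*d[:2]),a, 'lever rad if -x_console=162.6:',np.radians(162.6-a))
e=[onplane('wrist',p,.07,s4) for p in [(171,25),(193,340)]];v=e[0]-e[1];print('console y dir',np.degrees(np.arctan2(v[1],v[0])))
E
```

```text
[0.61128465 0.09957292 0.104     ] [0.63304594 0.17800208 0.134     ] 0.08139217403292114 74.49256302865392
0.08265885424592198 74.93269861936884 lever rad if -x_console=162.6: 1.5300830554301843
console y dir 70.92094086817191
```

```bash
python3 - <<'E'
from bench import sense,sign_off
s=sense();print(s['time'],s['position'],s['contact_force'],s['finger_gap']);print(sign_off())
E
```

```text
18.55 [0.56029623 0.11608161 0.11748624] [-6.46091364  0.41450452 17.38345701] 0.014182132635693796
the job is handed in; nothing more can be done
None
```

The knob is fully home on the shaft and held down at the bottom of its travel. The gripper is still gripping and pressing, and I handed the job in at 18.55 s.

**What I did:** I swung the red lever open until it met its stop. I then picked up the larger black knob on the mat, turned it to match the shaft's flat, slid it on and pressed down.

**Last checks:**
- **Lever:** it reads about 1.50–1.53 rad, at its stop. It pushed back with about 12 N when it got there.
- **Seating:** the knob slid on with almost no force. It then moved about 5 mm against the spring and stopped, with its underside at 74.5 mm against an expected 75 mm. The press is about 17 N, above the 8 N needed.
- **Grip:** the knob has not slipped in the fingers.
- **Dial:** the twisting moment on the tool was about 0.001 N m once the knob was pressed, and the tool held its heading throughout. The skirt covers the dial's white mark, so I could not check it by eye.
- **Other things:** the dish, jar and look-alike knobs look unmoved in the top view. The vial still stands in its well.

**What disagreed:** a sideways force of about 6.5 N remained while pressing. It is probably arm flex, and shifting the target by about 2 mm only reduced it slightly. My readings of the flat's angle ranged from 145° to 149°, and I used 147.5°. The key fits with several degrees to spare.

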